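# Close a two-part plaster mould on its hidden pin and hold it shut

### The job

Slide the lower half of the plaster mould along the table, without lifting it, until it sits square against the wooden rail. Then take the upper half by its handle, rest it on the lower half's pin about a finger's width short of its place (on the side away from the rail) and slide it towards the rail until its hidden socket drops over the pin, edges in line. Press it fully shut and finish while holding it so, still pressing firmly with at least 1 kg of push and not letting go; leave the jar, bowl and brush where they are.

Things in the scene. Friction and masses are not known exactly. Their poses are not given: they have to be found in the camera images.
- rail: Straight wooden bench rail fixed on the table, 240 mm long (y), 35 mm deep (x), 30 mm high (z), yaw within 0.2 rad. Origin: on the table, at the middle of its near long face (towards the robot), against which the lower half goes; x points from that face into the rail, away from the robot.
- mould_base: Lower mould half, loose: white plaster block 100 (x) by 130 (y) by 35 mm high, 0.75 kg, too wide to grasp, with an upright pin in the middle of its top. Origin: centre of its underside. Starts 60 to 110 mm short of the rail, within 20 mm of the rail's middle and 0.25 rad of square, its +x long side facing the rail. Against the rail, its origin is 50 mm before the rail's near face.
- pin_tip (a point): Centre of the flat tip of the wooden pin in the lower half, 47 mm above that half's underside, on its centre. The pin is 12 mm tall: 16 mm in diameter for the lower 6 mm, then tapering to 8 mm at the tip. The pin does not set the upper half's yaw.
- mould_top: Upper mould half, loose, right way up on the table at the left or right: white plaster slab 100 (x) by 130 (y) by 26 mm thick, 0.4 kg, wooden handle on top. Origin: centre of its underside, at the mouth of an unseen blind socket, 20 mm in diameter, 16 mm deep. Riding on the pin tip its underside is 47 mm above the table; seated 35 mm, outlines in line. Either way round (half turn) fits.
- handle (a point): Top centre of the upper half's wooden handle, a block 24 mm wide (the half's x), 70 mm long (its y) and 32 mm tall, standing in the middle of the slab; this point is 58 mm above the underside, straight above the socket.
- jar: Bystander: glaze jar with white cap, 72 mm diameter, 100 mm high, origin at the centre of its underside; it stands on the side of the robot where the upper half does not lie.
- bowl: Bystander: white bowl, 110 mm across, 50 mm high, origin at the centre of its underside.
- brush: Bystander: brush lying on the table.
Mind the look-alikes: they are no part of the job. What is shaped like the mould_base but purple or red is not meant.

How it is judged (in metres and radians):
On the way, in this order (a step that is already met when the one before it is completed fails the run):
1. the lower half sits against the rail, squared up (x of mould_base in the frame of rail above -0.056 m and angle between the x axis of mould_base and the x axis of rail, either way round below 0.09 rad and y of mould_base in the frame of rail between -0.06 and 0.06 m), for 0.2 s.
2. the upper half rides on the pin, short of its place (contact force between mould_top and mould_base above 0.3 N and x of mould_top in the frame of mould_base between -0.04 and -0.004 m and y of mould_top in the frame of mould_base between -0.03 and 0.03 m and z of mould_top in the frame of mould_base above 0.04 m), for 0.1 s.
At the end, for the whole second after the job is handed in: Lower half within 6 mm of the rail, square to 0.09 rad, within 60 mm of its middle; upper half seated over the pin (centres within 5 mm, gap under 2.5 mm, tilt under 0.04, edges in line to 0.1 rad), at rest, the fingers still on it pressing the halves together with over 10 N (all of step 1 and horizontal distance between mould_top and mould_base below 0.005 m and z of mould_top in the frame of mould_base below 0.0375 m and angle between mould_top's own z axis and vertical below 0.04 rad and angle between the x axis of mould_top and the x axis of mould_base, either way round below 0.1 rad and contact force between mould_top and mould_base above 10 N and contact force between the fingers and mould_top above 3 N and linear speed of mould_top below 0.02 m/s); the arm keeps its last pose, push and grip.
It fails at once if the lower half is lifted or tipped (height (world z) of mould_base above 0.012 m or angle between mould_base's own z axis and vertical above 0.15 rad).
It fails at once if a bystander is disturbed (distance of any of jar, bowl, brush from where it was at the start of the episode above 0.03 m).
It also fails if it takes over 64 s, if anything falls off the work surface, if the arm or the gripper's body presses on something with over 40 N, if the wrist force passes 120 N, or if a joint passes its speed limit or range.

### The arm

A 7-joint arm with a two-finger parallel gripper is mounted at the origin on the work surface. World frame = base frame: x ahead of the robot, y to its left, z up, the work surface at z = 0. Lengths are in mm, angles in rad, forces in N, time in s.
With the tool pointing down it reaches from about 350 to 900 mm from the base axis. Payload 19.9 kg.
Tool frame: the origin (TCP) lies at the very end of the fingers, on their centre line; the grasp point (between the pads) lies 19 mm behind it; z points along the fingers, y is the line along which they close (so a half turn about z gives the same grasp; the last joint's range is limited). The gripper opens to 94 mm and grips with 3 to 60 N. Pads are 16 mm wide; open, the fingers measure 119 mm over their backs; the gripper's body (75 mm by 177 mm) begins 78 mm behind the grasp point.
Start: joints at [-1.333, 0.417, -0.01, 1.614, 0.005, 1.111, -0.053], TCP at [172.592, 600.675, 205.425] pointing down, gripper open.
Joint ranges: [-2.81, 2.81], [-0.39, 2.02], [-1.27, 1.25], [0.06, 2.57], [-1.19, 4.33], [0.19, 2], [-2.82, 2.82]. Speed limits (rad/s): [1.89, 1.89, 2.39, 2.39, 3.01, 3.01, 3.01].

### API

Orientations are given as a rotation vector (axis times angle).
In Python, from rig import read_state, camera, calibration, close_job gives the robot as it stands.
- The arm moves only by the shell command python3 -m jog 'ROWS' [FORCE]. ROWS is JSON, a list of rows, each an object of numbers: "x", "y", "z": the shift along the world's x, y, z as a fraction of full scale; "ax", "ay", "az": the turn, a rotation vector about the world's x, y, z as a fraction of full scale; "hand": the opening, from -1 (shut) to 1 (fully open). A call has 1 to 12 rows; each row shifts and turns the commanded pose from where the row before left it; what a row does not reach is not made up. Full scale, the value 1, is 0.1 m for a shift and 60 degrees for a turn. A row lasts 1/12 s, in which the tool goes at most 41.7 mm and 7.16 degrees, less where a joint would pass 70% of its speed; a pose out of reach is approached as far as the arm can. A call with a number of a shift or a turn outside -1 to 1 is refused whole. A call with a gripper value outside its range is refused whole. The fingers move at their own pace and stop on an object; FORCE is the grip in N (left out, the last holds). Time passes only in rows, so rows that do not move let the fingers close. It gives the time, the measured TCP pose, the force, the opening and the grip force at its end, in the units of the state.
- read_state(): the state, without advancing time (a new reading comes with each control period).
- camera(name): name is "side" or "top"; returns (picture, depth): 400x640x3 uint8, red, green, blue; 400x640 float32, mm along the optical axis (not along the pixel's ray), 0 where there is no reading.
- calibration(name): a dict with "fx", "fy", "cx", "cy" (pixels), "xyz" and "orientation" of the camera in the world. Camera axes: x right, y down, z forward; pixel columns grow to the right and rows downward; lengths in mm; the calibration is good to about 2 mm. A picture is of the moment at which its call begins. calibration takes no time and is no camera call.
- close_job(): hands the job in; it is judged then, once.
The state is a dict: "time_s": time; "joint_positions": joint angles; "dq": joint speeds; "tau": joint torques, N m; "ee_pos": TCP position; "tcp_rot": TCP orientation; "force": force on the tool from outside, world axes, zero at the start; "ft_torque": the same for the moment, N m; "opening": finger opening in mm; "gripper_force": force on a finger pad.
Only numpy, scipy, OpenCV 4.12 (cv2) and the standard library are available. Lean on these libraries where they do the work, as an engineer would, in place of code of your own. Each camera call takes 0.05 s, during which the arm holds its last target. There are 200 camera calls.

## Working session

There is one attempt and no reset: what is moved stays moved. The work goes in short steps, Python scripts to look and compute and a shell command to move; the robot and the scene stay as the last step left them, time stands still between calls to the robot, and variables do not carry over. Pictures are saved under pics/ and viewed, at most 10 in all, crops included, and the job is handed in when it is done.

```bash
mkdir -p pics
cat > h.py <<'E'
import numpy as np, cv2
from scipy.spatial.transform import Rotation as R
from rig import *
def cloud(n):
    im,d=camera(n); c=calibration(n)
    v,u=np.mgrid[:400,:640]
    p=np.stack([(u-c['cx'])/c['fx']*d,(v-c['cy'])/c['fy']*d,d],-1)
    o=np.array(c['orientation'],float)
    r=R.from_rotvec(o) if o.size==3 else R.from_matrix(o)
    P=p@r.as_matrix().T+np.array(c['xyz']); P[d==0]=np.nan
    return im,P
E
python3 - <<'E'
from h import *
for n in('top','side'):
    im,P=cloud(n); cv2.imwrite(f'pics/{n}0.png',im[:,:,::-1]); np.save(f'{n}0.npy',P); print(calibration(n))
print(read_state())
E
```

```text
{'fx': 395.9140081221199, 'fy': 395.9140081221199, 'cx': 320.02729577788466, 'cy': 189.66935227624026, 'xyz': array([ 384.58572339,    4.3622907 , 1011.40709069]), 'orientation': array([-2.13399753,  2.09029934, -0.20991386])}
{'fx': 497.40418870895456, 'fy': 497.40418870895456, 'cx': 309.1344509856888, 'cy': 201.08086511706134, 'xyz': array([430.50317272, 746.55744971, 825.25298708]), 'orientation': array([-0.22314041,  2.83069829, -1.17938855])}
{'time_s': 0.1, 'joint_positions': array([-1.33249884,  0.41790924, -0.01028052,  1.61412698,  0.00471698,
        1.11071825, -0.0529854 ]), 'dq': array([ 1.47690156e-03, -9.95736516e-04, -8.72463061e-05, -3.87579829e-03,
       -4.61041537e-04, -1.99186147e-04, -2.61231577e-03]), 'tau': array([ 7.96944969e-04, -8.52586842e+01,  6.40103091e-01, -4.26701975e+01,
       -4.87762748e-02,  1.63487886e-02,  1.20518876e-04]), 'ee_pos': array([172.53209327, 600.34507104, 204.88564232]), 'tcp_rot': array([-4.38050981e-01, -3.11085459e+00,  1.78768405e-03]), 'force': array([ 0.36948874,  1.48746338, -0.32070962]), 'ft_torque': array([0.05017875, 0.05132247, 0.04297494]), 'gripper_force': 0.0, 'opening': 94.27509367295939}
```

View pics/top0.png

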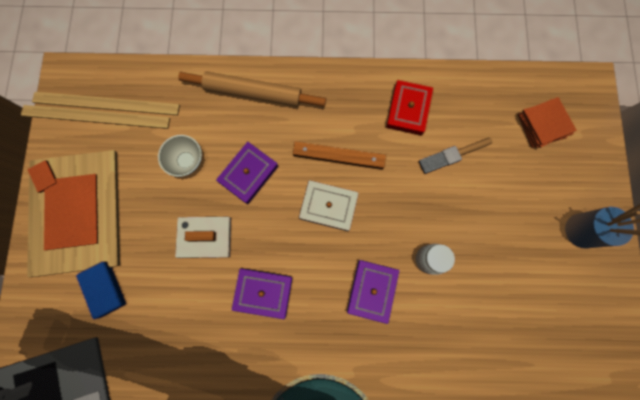

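View pics/side0.png

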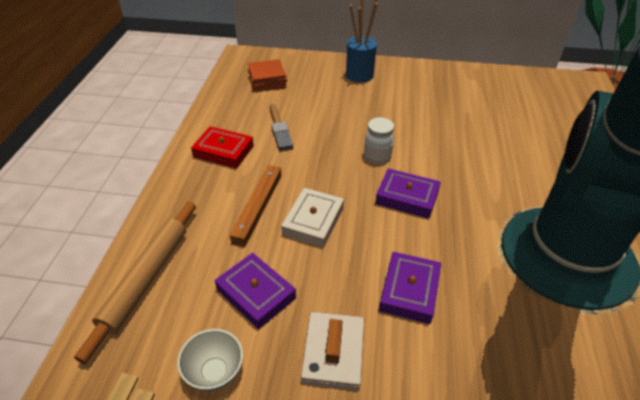

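The top view shows the white block with a pin at (329,205), in front of the rail at (339,155). The white slab with the wooden handle is at (203,238), the bowl at (180,157), the jar at (437,258) and the brush at (455,155). The look-alikes of the lower half are purple at (247,172), (262,293) and (373,291), and red at (410,107). Only the white block at (329,205) fits the description. I'll confirm it in a crop and measure.

Run:
```python
from h import *
im=cv2.imread('pics/top0.png');P=np.load('top0.npy')
cv2.imwrite('pics/crop0.png',cv2.resize(im[120:280,150:410],None,fx=3,fy=3,interpolation=cv2.INTER_CUBIC))
for f in('top','side'):
    Q=np.load(f+'0.npy'); print(f,'table z',np.nanmedian(Q[np.abs(Q[...,2])<12][:,2]))
hsv=cv2.cvtColor(im,cv2.COLOR_BGR2HSV)
def rect(name,box,zlo,zhi,white=None):
    x0,x1,y0,y1=box; S=P[y0:y1,x0:x1].reshape(-1,3)
    m=(S[:,2]>zlo)&(S[:,2]<zhi); S=S[m]
    r=cv2.minAreaRect(S[:,:2].astype(np.float32)); print(name,np.round(r[0],1),np.round(r[1],1),round(r[2],2),'n',len(S),'z',np.median(S[:,2]).round(1))
    print('  pca median', np.median(S,0).round(1))
rect('base',(290,365,175,235),28,40)
rect('pin',(290,365,175,235),42,60)
rect('rail',(285,395,135,172),24,40)
rect('top',(168,240,210,265),18,34)
rect('handle',(168,240,210,265),45,70)
rect('bowl',(150,210,130,182),15,70)
rect('jar',(410,465,235,280),60,130)
rect('purple1',(215,280,140,205),20,45)
rect('purple2',(230,295,262,320),20,45)
rect('purple3',(345,402,255,325),20,45)
rect('brush',(415,495,135,175),5,45)
```

```text
top table z 0.00640819548334548
side table z -0.7816640974666029
base [548.6 -11.7] [129.9 100.3] 77.22 n 2003 z 34.9
  pca median [546.8 -11.8  34.9]
pin [547.7 -11.6] [ 9.9 14.9] 0.33 n 22 z 45.1
  pca median [547.9 -11.6  45.1]
rail [682.4 -36.3] [239.9  37. ] 82.07 n 1246 z 30.0
  pca median [681.4 -36.8  30. ]
top [462.5 300.1] [ 99.2 131.1] 1.48 n 1792 z 26.0
  pca median [458.2 296.9  26. ]
handle [462.7 299.7] [22.3 69. ] 1.59 n 300 z 58.0
  pca median [462.7 298.6  58. ]
bowl [665.1 367.2] [106.3 107.6] 2.39 n 933 z 33.9
  pca median [679.9 387.8  33.9]
jar [ 419.2 -263.7] [67.8 66.3] 45.84 n 812 z 99.2
  pca median [ 419.2 -259.4   99.2]
purple1 [630.4 198.9] [100.7 129.9] 54.31 n 1971 z 35.0
  pca median [627.5 197.2  35. ]
purple2 [330.4 145.3] [130.1 100.2] 82.11 n 2328 z 34.9
  pca median [329.7 143.9  34.9]
purple3 [ 340.9 -122.5] [100.6 130.1] 77.09 n 2325 z 34.8
  pca median [ 340.1 -121.6   34.8]
brush [ 695.1 -342.3] [105.9 191.9] 1.41 n 896 z 17.8
  pca median [ 685.  -320.1   17.8]
```

View pics/crop0.png

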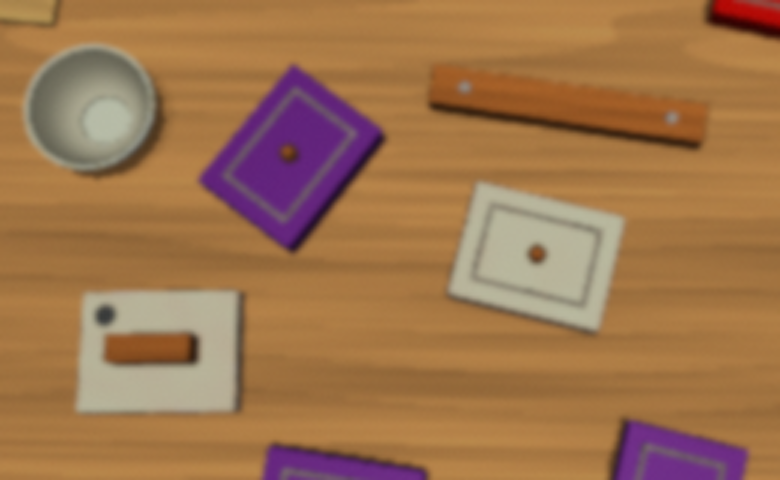

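The crop confirms that the block at crop (537,254) is white plaster with a pin and a grey border line. The purple and red ones are look-alikes. From the depth data, in mm and world axes:

| Item | Position | Yaw |
|---|---|---|
| Rail near face | (665.7, −34) | −0.138 rad |
| Lower half | (548.6, −11.7) | −0.223 rad |
| Upper half | (462.6, 300) | 0.026 rad |

I'll move to behind the lower half with the fingers open along the rail's y, to push at two points.

```bash
python3 -m jog '[{"x":0.15,"y":-0.35,"az":0.01125,"hand":1},{"x":0.15,"y":-0.35,"az":0.01125},{"x":0.15,"y":-0.35,"az":0.01125},{"x":0.15,"y":-0.35,"az":0.01125},{"x":0.15,"y":-0.35,"az":0.01125},{"x":0.15,"y":-0.35,"az":0.01125},{"x":0.15,"y":-0.35,"az":0.01125},{"x":0.15,"y":-0.35,"az":0.01125},{"x":0.15,"y":-0.35,"az":0.01125},{"x":0.15,"y":-0.35,"az":0.01125},{"x":0.15,"y":-0.35,"az":0.01125},{"x":0.15,"y":-0.35,"az":0.01125}]'
```

```text
invalid input at $[0]: expected keys x, y, z, ax, ay, az, hand
```

```bash
python3 -m jog '[{"x":0.15,"y":-0.35,"z":0,"ax":0,"ay":0,"az":0.01125,"hand":1},{"x":0.15,"y":-0.35,"z":0,"ax":0,"ay":0,"az":0.01125,"hand":1},{"x":0.15,"y":-0.35,"z":0,"ax":0,"ay":0,"az":0.01125,"hand":1},{"x":0.15,"y":-0.35,"z":0,"ax":0,"ay":0,"az":0.01125,"hand":1},{"x":0.15,"y":-0.35,"z":0,"ax":0,"ay":0,"az":0.01125,"hand":1},{"x":0.15,"y":-0.35,"z":0,"ax":0,"ay":0,"az":0.01125,"hand":1},{"x":0.15,"y":-0.35,"z":0,"ax":0,"ay":0,"az":0.01125,"hand":1},{"x":0.15,"y":-0.35,"z":0,"ax":0,"ay":0,"az":0.01125,"hand":1},{"x":0.15,"y":-0.35,"z":0,"ax":0,"ay":0,"az":0.01125,"hand":1},{"x":0.15,"y":-0.35,"z":0,"ax":0,"ay":0,"az":0.01125,"hand":1},{"x":0.15,"y":-0.35,"z":0,"ax":0,"ay":0,"az":0.01125,"hand":1},{"x":0.15,"y":-0.35,"z":0,"ax":0,"ay":0,"az":0.01125,"hand":1}]'
```

```text
time_s: 1.1
ee_pos: [352.8, 178.9, 205.5]
tcp_rot: [0.216, 3.134, 0.0]
force: [1.4, 0.7, 0.1]
opening: 93.8
gripper_force: 0.0
```

```bash
python3 -m jog '[{"x":0.22,"y":-0.35,"z":0,"ax":0,"ay":0,"az":0,"hand":1},{"x":0.22,"y":-0.35,"z":0,"ax":0,"ay":0,"az":0,"hand":1},{"x":0.22,"y":-0.36,"z":0,"ax":0,"ay":0,"az":0,"hand":1},{"x":0.22,"y":-0.36,"z":0,"ax":0,"ay":0,"az":0,"hand":1},{"x":0.22,"y":-0.36,"z":0,"ax":0,"ay":0,"az":0,"hand":1},{"x":0,"y":0,"z":-0.35,"ax":0,"ay":0,"az":0,"hand":1},{"x":0,"y":0,"z":-0.35,"ax":0,"ay":0,"az":0,"hand":1},{"x":0,"y":0,"z":-0.35,"ax":0,"ay":0,"az":0,"hand":1},{"x":0,"y":0,"z":-0.35,"ax":0,"ay":0,"az":0,"hand":1},{"x":0,"y":0,"z":-0.3,"ax":0,"ay":0,"az":0,"hand":1},{"x":0,"y":0,"z":-0.25,"ax":0,"ay":0,"az":0,"hand":1},{"x":0,"y":0,"z":0,"ax":0,"ay":0,"az":0,"hand":1}]'
```

```text
time_s: 2.1
ee_pos: [459.1, 3.6, 6.7]
tcp_rot: [-0.217, -3.128, 0.003]
force: [-2.2, 0.4, -1.0]
opening: 94.0
gripper_force: 0.0
```

```bash
python3 -m jog '[{"x":0.1,"y":-0.014,"z":0.05,"ax":0,"ay":0,"az":0,"hand":1},{"x":0.1,"y":-0.014,"z":0,"ax":0,"ay":0,"az":0,"hand":1},{"x":0.06,"y":-0.009,"z":0,"ax":0,"ay":0,"az":0,"hand":1},{"x":0.06,"y":-0.008,"z":0,"ax":0,"ay":0,"az":0,"hand":1},{"x":0.06,"y":-0.009,"z":0,"ax":0,"ay":0,"az":0,"hand":1},{"x":0.06,"y":-0.008,"z":0,"ax":0,"ay":0,"az":0,"hand":1},{"x":0.06,"y":-0.009,"z":0,"ax":0,"ay":0,"az":0,"hand":1},{"x":0.06,"y":-0.008,"z":0,"ax":0,"ay":0,"az":0,"hand":1},{"x":0.06,"y":-0.009,"z":0,"ax":0,"ay":0,"az":0,"hand":1},{"x":0.06,"y":-0.008,"z":0,"ax":0,"ay":0,"az":0,"hand":1},{"x":0.06,"y":-0.009,"z":0,"ax":0,"ay":0,"az":0,"hand":1},{"x":0.06,"y":-0.008,"z":0,"ax":0,"ay":0,"az":0,"hand":1}]'
python3 - <<'E'
from h import *
im,P=cloud('side'); cv2.imwrite('pics/side1.png',im[:,:,::-1])
S=P[150:260,230:360].reshape(-1,3);i=im[150:260,230:360].reshape(-1,3).astype(int)
m=(S[:,2]>31)&(S[:,2]<39)&(i.min(1)>110);r=cv2.minAreaRect(S[m][:,:2].astype(np.float32));print(r,m.sum())
E
```

```text
time_s: 3.1
ee_pos: [542.2, -7.0, 16.1]
tcp_rot: [-0.217, -3.134, -0.001]
force: [-4.9, 1.0, 3.0]
opening: 93.8
gripper_force: 2.8
((652.09326171875, -15.519729614257812), (101.9349136352539, 138.38279724121094), 4.563671588897705) 678
```

View pics/side1.png

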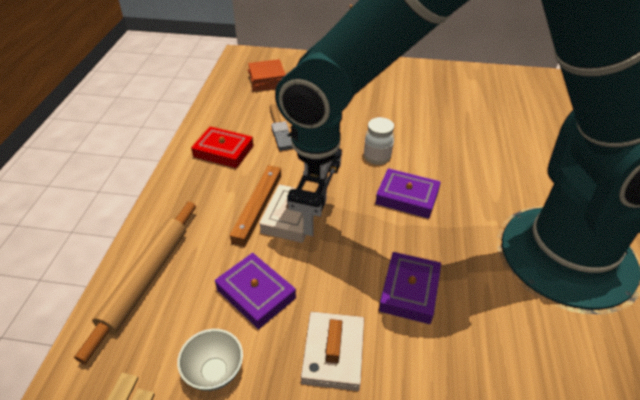

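The view shows the lower half between the fingers and the rail (about 290,215), nearly there with about 17 mm to go. I'll keep pushing gently until the force rises.

```bash
python3 -m jog '[{"x":0.05,"y":-0.007,"z":-0.03,"ax":0,"ay":0,"az":0,"hand":1},{"x":0.05,"y":-0.007,"z":0,"ax":0,"ay":0,"az":0,"hand":1},{"x":0.03,"y":-0.004,"z":0,"ax":0,"ay":0,"az":0,"hand":1},{"x":0.02,"y":-0.003,"z":0,"ax":0,"ay":0,"az":0,"hand":1},{"x":0,"y":0,"z":0,"ax":0,"ay":0,"az":0,"hand":1}]'; python3 -m jog '[{"x":0.02,"y":-0.003,"z":0,"ax":0,"ay":0,"az":0,"hand":1},{"x":0.02,"y":-0.003,"z":0,"ax":0,"ay":0,"az":0,"hand":1},{"x":0,"y":0,"z":0,"ax":0,"ay":0,"az":0,"hand":1}]'
```

```text
time_s: 3.57
ee_pos: [557.2, -9.3, 12.7]
tcp_rot: [0.217, 3.134, 0.0]
force: [-1.2, 0.5, -0.0]
opening: 93.8
gripper_force: 0.4
time_s: 3.82
ee_pos: [557.4, -9.5, 12.0]
tcp_rot: [-0.216, -3.127, -0.001]
force: [-23.6, 3.0, 17.2]
opening: 94.0
gripper_force: 12.1
```

```bash
python3 -m jog '[{"x":0,"y":0,"z":0,"ax":0,"ay":0,"az":0,"hand":1},{"x":0,"y":0,"z":0,"ax":0,"ay":0,"az":0,"hand":1},{"x":-0.15,"y":0.02,"z":0,"ax":0,"ay":0,"az":0,"hand":1},{"x":-0.35,"y":0.05,"z":0,"ax":0,"ay":0,"az":0,"hand":1},{"x":0,"y":0,"z":0.35,"ax":0,"ay":0,"az":0,"hand":1},{"x":0,"y":0,"z":0.35,"ax":0,"ay":0,"az":0,"hand":1},{"x":0,"y":0,"z":0.35,"ax":0,"ay":0,"az":0,"hand":1},{"x":0,"y":0,"z":0.35,"ax":0,"ay":0,"az":0,"hand":1},{"x":0,"y":0.3,"z":0,"ax":0,"ay":0,"az":-0.1,"hand":1},{"x":0,"y":0.3,"z":0,"ax":0,"ay":0,"az":-0.1,"hand":1},{"x":0,"y":0.3,"z":0,"ax":0,"ay":0,"az":-0.1,"hand":1},{"x":0,"y":0.3,"z":0,"ax":0,"ay":0,"az":-0.1,"hand":1}]'; python3 -m jog '[{"x":0,"y":0.3,"z":0,"ax":0,"ay":0,"az":-0.1,"hand":1},{"x":0,"y":0.3,"z":0,"ax":0,"ay":0,"az":-0.1,"hand":1},{"x":0,"y":0.3,"z":0,"ax":0,"ay":0,"az":-0.1,"hand":1},{"x":0,"y":0.3,"z":0,"ax":0,"ay":0,"az":-0.1,"hand":1},{"x":0,"y":0.3,"z":0,"ax":0,"ay":0,"az":-0.1,"hand":1},{"x":0,"y":0.3,"z":0,"ax":0,"ay":0,"az":-0.1,"hand":1},{"x":0,"y":0,"z":0,"ax":0,"ay":0,"az":-0.1,"hand":1},{"x":0,"y":0,"z":0,"ax":0,"ay":0,"az":-0.1,"hand":1},{"x":0,"y":0,"z":0,"ax":0,"ay":0,"az":-0.1,"hand":1},{"x":0,"y":0,"z":0,"ax":0,"ay":0,"az":-0.043,"hand":1},{"x":0,"y":0,"z":0,"ax":0,"ay":0,"az":0,"hand":1}]'
cat > s.py <<'E'
from h import *
im,P=cloud('top')
def rect(name,Q,lo,hi):
    x0,x1,y0,y1=Q; S=P.reshape(-1,3); i=im.reshape(-1,3).astype(int)
    m=(S[:,0]>x0)&(S[:,0]<x1)&(S[:,1]>y0)&(S[:,1]<y1)&(S[:,2]>lo)&(S[:,2]<hi)
    if name!='rail': m&=(i[:,2]>0.6*i[:,0])|(name in('pin','handle'))
    r=cv2.minAreaRect(S[m][:,:2].astype(np.float32)); print(name,np.round(r[0],1),np.round(r[1],1),round(r[2],2),m.sum())
rect('base',(550,685,-110,60),32,40);rect('pin',(560,680,-90,40),42,52)
rect('rail',(630,730,-170,100),27,31)
rect('handle',(420,500,240,350),50,62)
s=read_state();print(s['ee_pos'],R.from_rotvec(s['tcp_rot']).as_matrix()[:,1],s['joint_positions'])
cv2.imwrite('pics/top2.png',im[:,:,::-1])
E
python3 s.py
```

```text
time_s: 4.82
ee_pos: [511.1, 118.5, 153.2]
tcp_rot: [0.872, 3.017, 0.002]
force: [0.1, 0.5, 0.1]
opening: 94.4
gripper_force: 0.0
time_s: 5.73
ee_pos: [511.0, 297.3, 152.7]
tcp_rot: [2.195, 2.247, 0.001]
force: [0.8, -0.3, 0.8]
opening: 93.9
gripper_force: 0.0
base [616.3 -18.6] [129.2 100.3] 81.86 1807
pin [615.5 -19.2] [12.6 12.8] 89.36 24
rail [667.2 -34.2] [239.7  67.7] 83.11 812
handle [462.6 298.5] [22.  67.7] 1.13 252
[510.92023598 297.26540455 152.65308634] [9.99626078e-01 2.73342534e-02 7.37095727e-04] [-1.10202287  0.4925673   0.69366333  1.77095717 -0.36504025  1.0096103
 -0.24196275]
```

View pics/top2.png

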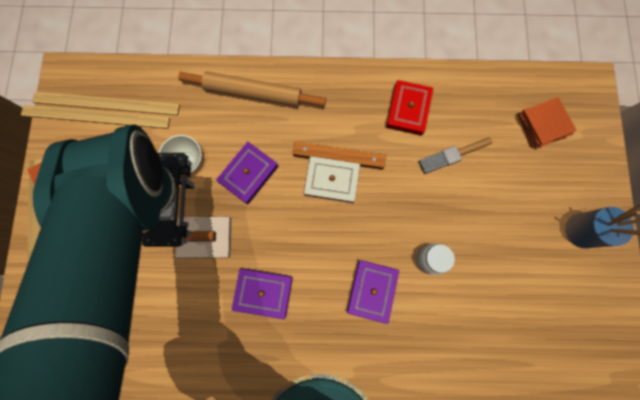

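The top view shows the lower half flush and square against the rail at (332,179), about 1 mm out by depth, so step 1 is met. The hand is beside the handle. I'll align and descend.

```bash
python3 -m jog '[{"x":-0.24,"y":0.012,"z":0,"ax":0,"ay":0,"az":0,"hand":1},{"x":-0.24,"y":0.012,"z":0,"ax":0,"ay":0,"az":0,"hand":1},{"x":0,"y":0,"z":-0.3,"ax":0,"ay":0,"az":0,"hand":1},{"x":0,"y":0,"z":-0.3,"ax":0,"ay":0,"az":0,"hand":1},{"x":0,"y":0,"z":-0.3,"ax":0,"ay":0,"az":0,"hand":1},{"x":0,"y":0,"z":-0.2,"ax":0,"ay":0,"az":0,"hand":1},{"x":0,"y":0,"z":-0.08,"ax":0,"ay":0,"az":0,"hand":1},{"x":0,"y":0,"z":0,"ax":0,"ay":0,"az":0,"hand":1},{"x":0,"y":0,"z":0,"ax":0,"ay":0,"az":0,"hand":1},{"x":0,"y":0,"z":0,"ax":0,"ay":0,"az":0,"hand":1}]'
```

```text
time_s: 6.62
ee_pos: [463.6, 299.8, 35.8]
tcp_rot: [2.192, 2.25, 0.003]
force: [0.9, -0.7, -0.5]
opening: 93.6
gripper_force: 0.0
```

```bash
python3 -m jog '[{"x":-0.01,"y":0,"z":-0.05,"ax":0,"ay":0,"az":0,"hand":1},{"x":0,"y":0,"z":0,"ax":0,"ay":0,"az":0,"hand":-1},{"x":0,"y":0,"z":0,"ax":0,"ay":0,"az":0,"hand":-1},{"x":0,"y":0,"z":0,"ax":0,"ay":0,"az":0,"hand":-1},{"x":0,"y":0,"z":0,"ax":0,"ay":0,"az":0,"hand":-1},{"x":0,"y":0,"z":0,"ax":0,"ay":0,"az":0,"hand":-1},{"x":0,"y":0,"z":0,"ax":0,"ay":0,"az":0,"hand":-1},{"x":0,"y":0,"z":0,"ax":0,"ay":0,"az":0,"hand":-1},{"x":0,"y":0,"z":0,"ax":0,"ay":0,"az":0,"hand":-1},{"x":0,"y":0,"z":0,"ax":0,"ay":0,"az":0,"hand":-1}]' 55; python3 -c "
from h import *
s=read_state();print(s['ee_pos'],R.from_rotvec(s['tcp_rot']).as_matrix()[:,1:].round(4))"
```

```text
time_s: 7.45
ee_pos: [461.8, 299.4, 29.4]
tcp_rot: [2.192, 2.25, -0.0]
force: [0.1, -0.1, -0.3]
opening: 37.6
gripper_force: 0.0
[461.81920628 299.4310232   29.43350347] [[ 9.997e-01 -0.000e+00]
 [ 2.600e-02 -1.000e-04]
 [-0.000e+00 -1.000e+00]]
```

Still closing; a few more still rows, then lift.

```bash
python3 -m jog '[{"x":0,"y":0,"z":0,"ax":0,"ay":0,"az":0,"hand":-1},{"x":0,"y":0,"z":0,"ax":0,"ay":0,"az":0,"hand":-1},{"x":0,"y":0,"z":0,"ax":0,"ay":0,"az":0,"hand":-1},{"x":0,"y":0,"z":0,"ax":0,"ay":0,"az":0,"hand":-1},{"x":0,"y":0,"z":0,"ax":0,"ay":0,"az":0,"hand":-1},{"x":0,"y":0,"z":0,"ax":0,"ay":0,"az":0,"hand":-1}]' 55;  python3 -m jog '[{"x":0,"y":0,"z":0.05,"ax":0,"ay":0,"az":0,"hand":-1},{"x":0,"y":0,"z":0.2,"ax":0,"ay":0,"az":0,"hand":-1},{"x":0,"y":0,"z":0.3,"ax":0,"ay":0,"az":0,"hand":-1},{"x":0,"y":0,"z":0.3,"ax":0,"ay":0,"az":0,"hand":-1},{"x":0,"y":0,"z":0,"ax":0,"ay":0,"az":0,"hand":-1},{"x":0,"y":0,"z":0,"ax":0,"ay":0,"az":0,"hand":-1},{"x":0,"y":0,"z":0,"ax":0,"ay":0,"az":0,"hand":-1}]'
```

```text
time_s: 7.95
ee_pos: [461.9, 299.4, 29.4]
tcp_rot: [2.192, 2.25, 0.0]
force: [1.3, 0.4, -1.8]
opening: 23.5
gripper_force: 55.0
time_s: 8.53
ee_pos: [461.1, 299.4, 113.8]
tcp_rot: [-2.192, -2.25, 0.001]
force: [-0.4, -0.5, -4.8]
opening: 23.5
gripper_force: 55.0
```

```bash
python3 -m jog '[{"x":0.1136,"y":-0.2636,"z":0,"ax":0,"ay":0,"az":-0.0133,"hand":-1},{"x":0.1136,"y":-0.2636,"z":0,"ax":0,"ay":0,"az":-0.0133,"hand":-1},{"x":0.1136,"y":-0.2636,"z":0,"ax":0,"ay":0,"az":-0.0133,"hand":-1},{"x":0.1136,"y":-0.2636,"z":0,"ax":0,"ay":0,"az":-0.0133,"hand":-1},{"x":0.1136,"y":-0.2636,"z":0,"ax":0,"ay":0,"az":-0.0133,"hand":-1},{"x":0.1136,"y":-0.2636,"z":0,"ax":0,"ay":0,"az":-0.0133,"hand":-1},{"x":0.1136,"y":-0.2636,"z":0,"ax":0,"ay":0,"az":-0.0133,"hand":-1},{"x":0.1136,"y":-0.2636,"z":0,"ax":0,"ay":0,"az":-0.0133,"hand":-1},{"x":0.1136,"y":-0.2636,"z":0,"ax":0,"ay":0,"az":-0.0133,"hand":-1},{"x":0.1136,"y":-0.2636,"z":0,"ax":0,"ay":0,"az":-0.0133,"hand":-1},{"x":0.1136,"y":-0.2636,"z":0,"ax":0,"ay":0,"az":-0.0133,"hand":-1},{"x":0.1136,"y":-0.2636,"z":0,"ax":0,"ay":0,"az":-0.0133,"hand":-1}]'; python3 -m jog '[{"x":0,"y":0,"z":-0.15,"ax":0,"ay":0,"az":0,"hand":-1},{"x":0,"y":0,"z":-0.1,"ax":0,"ay":0,"az":0,"hand":-1},{"x":0,"y":0,"z":0,"ax":0,"ay":0,"az":0,"hand":-1},{"x":0,"y":0,"z":0,"ax":0,"ay":0,"az":0,"hand":-1},{"x":0,"y":0,"z":0,"ax":0,"ay":0,"az":0,"hand":-1}]'
python3 - <<'E'
from h import *
s=read_state();print(s['ee_pos'],s['force'],R.from_rotvec(s['tcp_rot']).as_matrix()[:,1:].round(4))
im,P=cloud('side');cv2.imwrite('pics/side3.png',cv2.resize(im[100:300,200:420,::-1],None,fx=3,fy=3,interpolation=cv2.INTER_CUBIC))
E
```

```text
time_s: 9.53
ee_pos: [597.6, -18.2, 112.8]
tcp_rot: [-2.372, -2.057, 0.003]
force: [1.3, 0.2, -2.8]
opening: 23.6
gripper_force: 55.0
time_s: 9.95
ee_pos: [597.9, -16.0, 89.3]
tcp_rot: [-2.371, -2.06, 0.001]
force: [-0.6, 0.8, -2.9]
opening: 23.6
gripper_force: 55.0
[597.87164269 -15.97680116  89.34927941] [-0.61346568  0.7699644  -2.89813854] [[ 9.902e-01 -7.000e-04]
 [-1.394e-01  1.000e-04]
 [-7.000e-04 -1.000e+00]]
```

View pics/side3.png

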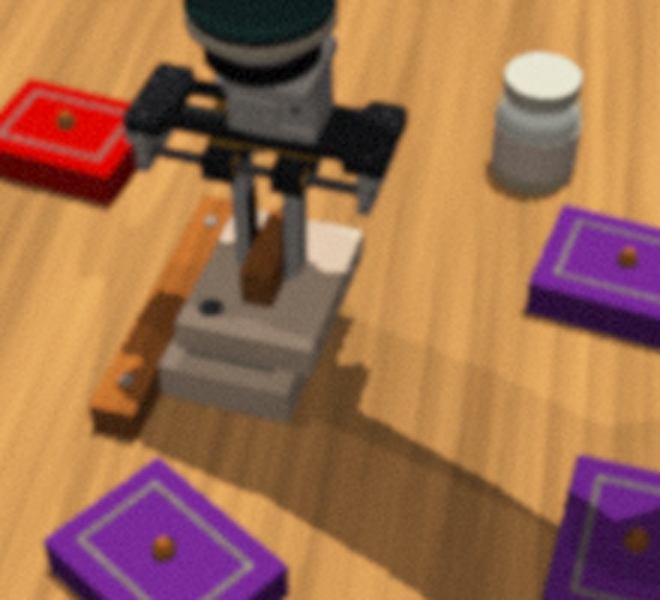

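The upper half hangs level and square above the lower half, offset away from the rail. Its front edge is at about (240,340), over the base at (230,390). I'll lower it until it touches the pin.

```bash
python3 -m jog '[{"x":0,"y":-0.01,"z":-0.06,"ax":0,"ay":0,"az":0,"hand":-1},{"x":0,"y":0,"z":-0.04,"ax":0,"ay":0,"az":0,"hand":-1},{"x":0,"y":0,"z":0,"ax":0,"ay":0,"az":0,"hand":-1},{"x":0,"y":0,"z":0,"ax":0,"ay":0,"az":0,"hand":-1}]'; python3 -m jog '[{"x":0,"y":0,"z":-0.015,"ax":0,"ay":0,"az":0,"hand":-1},{"x":0,"y":0,"z":-0.015,"ax":0,"ay":0,"az":0,"hand":-1},{"x":0,"y":0,"z":0,"ax":0,"ay":0,"az":0,"hand":-1},{"x":0,"y":0,"z":0,"ax":0,"ay":0,"az":0,"hand":-1}]'
```

```text
time_s: 10.33
ee_pos: [597.9, -17.8, 79.2]
tcp_rot: [-2.372, -2.059, 0.001]
force: [0.6, -0.0, -4.6]
opening: 23.7
gripper_force: 55.0
time_s: 10.67
ee_pos: [598.1, -17.9, 76.5]
tcp_rot: [-2.373, -2.059, 0.0]
force: [0.8, 0.1, -3.6]
opening: 23.8
gripper_force: 55.0
```

```bash
python3 -m jog '[{"x":0,"y":0,"z":-0.01,"ax":0,"ay":0,"az":0,"hand":-1},{"x":0,"y":0,"z":0,"ax":0,"ay":0,"az":0,"hand":-1},{"x":0,"y":0,"z":0,"ax":0,"ay":0,"az":0,"hand":-1}]';python3 -m jog '[{"x":0,"y":0,"z":-0.005,"ax":0,"ay":0,"az":0,"hand":-1},{"x":0,"y":0,"z":0,"ax":0,"ay":0,"az":0,"hand":-1},{"x":0,"y":0,"z":0,"ax":0,"ay":0,"az":0,"hand":-1}]'
```

```text
time_s: 10.92
ee_pos: [598.2, -18.0, 76.2]
tcp_rot: [-2.372, -2.059, -0.001]
force: [-6.1, 0.7, 12.6]
opening: 24.1
gripper_force: 55.0
time_s: 11.17
ee_pos: [598.3, -18.0, 76.1]
tcp_rot: [-2.373, -2.059, -0.001]
force: [-8.9, 2.2, 18.9]
opening: 23.7
gripper_force: 55.0
```

Contact is at the pin tip height (about 47 mm). I'll ease the pressure a little and slide towards the rail.

```bash
python3 -m jog '[{"x":0,"y":0,"z":0.006,"ax":0,"ay":0,"az":0,"hand":-1},{"x":0.02,"y":-0.002,"z":0,"ax":0,"ay":0,"az":0,"hand":-1},{"x":0.02,"y":-0.003,"z":0,"ax":0,"ay":0,"az":0,"hand":-1},{"x":0.02,"y":-0.002,"z":0,"ax":0,"ay":0,"az":0,"hand":-1},{"x":0.02,"y":-0.003,"z":0,"ax":0,"ay":0,"az":0,"hand":-1},{"x":0.02,"y":-0.002,"z":0,"ax":0,"ay":0,"az":0,"hand":-1},{"x":0,"y":0,"z":0,"ax":0,"ay":0,"az":0,"hand":-1}]';python3 -m jog '[{"x":0.02,"y":-0.003,"z":0,"ax":0,"ay":0,"az":0,"hand":-1},{"x":0.02,"y":-0.002,"z":0,"ax":0,"ay":0,"az":0,"hand":-1},{"x":0,"y":0,"z":0,"ax":0,"ay":0,"az":0,"hand":-1},{"x":0,"y":0,"z":0,"ax":0,"ay":0,"az":0,"hand":-1}]'
```

```text
time_s: 11.75
ee_pos: [608.6, -19.2, 76.0]
tcp_rot: [2.372, 2.059, 0.001]
force: [0.9, -0.2, 1.3]
opening: 24.0
gripper_force: 55.0
time_s: 12.08
ee_pos: [612.0, -19.6, 75.3]
tcp_rot: [-2.372, -2.059, 0.001]
force: [-0.1, 0.2, -3.5]
opening: 23.9
gripper_force: 55.0
```

```bash
python3 -m jog '[{"x":0.02,"y":-0.002,"z":0,"ax":0,"ay":0,"az":0,"hand":-1},{"x":0.012,"y":-0.002,"z":0,"ax":0,"ay":0,"az":0,"hand":-1},{"x":0,"y":0,"z":-0.015,"ax":0,"ay":0,"az":0,"hand":-1},{"x":0,"y":0,"z":-0.015,"ax":0,"ay":0,"az":0,"hand":-1},{"x":0,"y":0,"z":0,"ax":0,"ay":0,"az":0,"hand":-1},{"x":0,"y":0,"z":0,"ax":0,"ay":0,"az":0,"hand":-1}]'; python3 -m jog '[{"x":0,"y":0,"z":-0.02,"ax":0,"ay":0,"az":0,"hand":-1},{"x":0,"y":0,"z":-0.02,"ax":0,"ay":0,"az":0,"hand":-1},{"x":0,"y":0,"z":0,"ax":0,"ay":0,"az":0,"hand":-1},{"x":0,"y":0,"z":0,"ax":0,"ay":0,"az":0,"hand":-1}]'
```

```text
time_s: 12.58
ee_pos: [615.1, -20.0, 72.3]
tcp_rot: [-2.372, -2.059, 0.001]
force: [-0.2, 0.1, -3.4]
opening: 23.6
gripper_force: 55.0
time_s: 12.92
ee_pos: [615.2, -20.0, 68.4]
tcp_rot: [-2.372, -2.059, 0.001]
force: [0.1, -0.2, -4.0]
opening: 23.6
gripper_force: 55.0
```

The socket is free over the pin, with no side force. I'll lower it the rest of the way and press.

```bash
python3 -m jog '[{"x":0,"y":0,"z":-0.02,"ax":0,"ay":0,"az":0,"hand":-1},{"x":0,"y":0,"z":-0.02,"ax":0,"ay":0,"az":0,"hand":-1},{"x":0,"y":0,"z":0,"ax":0,"ay":0,"az":0,"hand":-1},{"x":0,"y":0,"z":0,"ax":0,"ay":0,"az":0,"hand":-1}]'; python3 -m jog '[{"x":0,"y":0,"z":-0.015,"ax":0,"ay":0,"az":0,"hand":-1},{"x":0,"y":0,"z":0,"ax":0,"ay":0,"az":0,"hand":-1},{"x":0,"y":0,"z":0,"ax":0,"ay":0,"az":0,"hand":-1}]'
```

```text
time_s: 13.25
ee_pos: [615.4, -20.0, 64.5]
tcp_rot: [2.372, 2.059, 0.0]
force: [-0.2, -0.4, -3.6]
opening: 23.7
gripper_force: 55.0
time_s: 13.5
ee_pos: [615.3, -20.0, 64.4]
tcp_rot: [-2.372, -2.059, -0.001]
force: [-11.8, 1.8, 24.3]
opening: 23.5
gripper_force: 55.0
```

```bash
python3 -m jog '[{"x":0,"y":0,"z":-0.003,"ax":0,"ay":0,"az":0,"hand":-1},{"x":0,"y":0,"z":0,"ax":0,"ay":0,"az":0,"hand":-1},{"x":0,"y":0,"z":0,"ax":0,"ay":0,"az":0,"hand":-1},{"x":0,"y":0,"z":0,"ax":0,"ay":0,"az":0,"hand":-1},{"x":0,"y":0,"z":0,"ax":0,"ay":0,"az":0,"hand":-1},{"x":0,"y":0,"z":0,"ax":0,"ay":0,"az":0,"hand":-1},{"x":0,"y":0,"z":0,"ax":0,"ay":0,"az":0,"hand":-1},{"x":0,"y":0,"z":0,"ax":0,"ay":0,"az":0,"hand":-1}]';python3 - <<'E'
from h import *
im,P=cloud('side');cv2.imwrite('pics/side4.png',cv2.resize(im[120:260,220:360,::-1],None,fx=4,fy=4,interpolation=cv2.INTER_CUBIC))
print(read_state()['force'])
E
```

```text
time_s: 14.17
ee_pos: [615.4, -20.0, 64.4]
tcp_rot: [-2.372, -2.059, -0.002]
force: [-14.7, 2.6, 30.1]
opening: 23.6
gripper_force: 55.0
[-14.46712874   2.39953509  30.29343473]
```

View pics/side4.png

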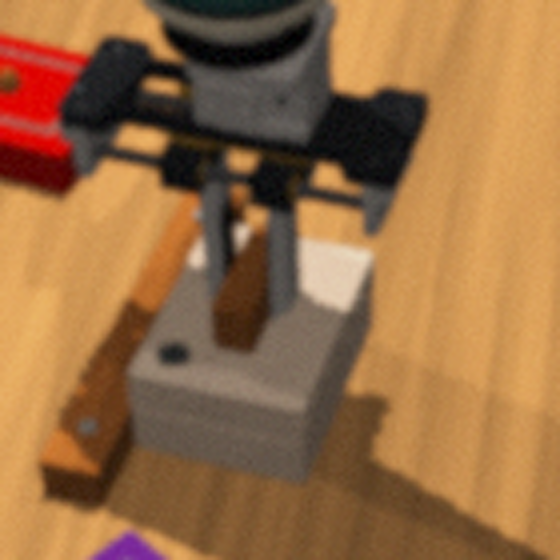

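The halves are shut with their edges in line: the front seam at about (215,435) is closed and the block is against the rail at (135,400). The push is steady at about 30 N, so I'm handing it in.

```bash
python3 -c "from rig import close_job; print(close_job())"
```

```text
the job is handed in; nothing more can be done
None
```

I handed the job in at about 14 s with the lower half square against the rail and the upper half seated over its pin, still gripped and pressed with about 30 N; the jar, bowl and brush weren't touched, and no verdict came back.

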